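Unpack a clipped sample carrier into the warming basin

TASK

Unpack the sample jars that came in the clipped carrier: flip both steel clips fully open off its lid, lift the lid off and park it right way up in the middle of the grey rubber mat, then stand every jar from the carrier upright in the steel basin. When all of them are in, press the pump of the dispenser at the end of the basin all the way down for a moment and let it come back up, then put the lid back down fully home on the empty carrier, leaving the clips open. Leave the other things on the bench where they are.

Things in the scene. Friction and masses are not known exactly. Their poses are not given: they have to be found in the camera images.
- carrier: grey plastic carrier base, fixed: walls 44 high, 142 (x) by 168 (y) outside, 134 by 160 inside, floor 4 thick; origin at the centre of its underside, x across the clips, z up. A ledge 9 wide, 34 above the bench, runs round it: the lid fits over the walls onto it with 4 to spare on every side. The jars stand in two rows and rise well above the walls
- lid: loose white hood-shaped lid of the carrier, 158 (x) by 184 (y), 74 high, open underneath, walls 4 thick, about 350 g, with a lug (14 long, 50 wide, 6 thick) at the foot of each x side for the clips; origin at the centre of its open underside, z up. On the carrier its underside is 34 above the bench and it covers the jars: lift it 70 straight up before moving sideways
- lid_handle (a point): middle of the lid's bar handle: a bar 100 long (along the lid's x), 14 wide, 12 high, its middle 108 above the lid's underside (34 above its top), carried on two posts at its ends
- clip_near (a joint): hinge angle (rad) of the steel clip on the carrier's -x edge (the edge towards the robot): 0 shut, its tooth hooked over the lug at the foot of the lid; grows as it swings outward and down to its stop at 0.9. Over-centre spring: below 0.4 it snaps back shut, above 0.4 it flies open by itself and stays. Hinge axis runs along the carrier's y, at x = -98, z = 20 in the carrier's frame
- clip_near_lip (a point): point on the upper face of that clip's thumb lip, a flat steel tab 60 wide (along the carrier's y) that sticks 44 straight outward from the top of the clip; shut, this point lies 38 outward of the hinge and 27 above it (47 above the bench). Press it down with about 4 N, moving outward with it (it travels on a circle of radius 47 about the hinge), to flip the clip; the lid's wall rises 20 inward of the hinge to 108 above the bench. The point moves with the clip
- clip_far (a joint): hinge angle (rad) of the steel clip on the carrier's +x edge (the edge away from the robot): 0 shut, its tooth hooked over the lug at the foot of the lid; grows as it swings outward and down to its stop at 0.9. Over-centre spring: below 0.4 it snaps back shut, above 0.4 it flies open by itself and stays. Hinge axis runs along the carrier's y, at x = +98, z = 20 in the carrier's frame
- clip_far_lip (a point): point on the upper face of that clip's thumb lip, a flat steel tab 60 wide (along the carrier's y) that sticks 44 straight outward from the top of the clip; shut, this point lies 38 outward of the hinge and 27 above it (47 above the bench). Press it down with about 4 N, moving outward with it (it travels on a circle of radius 47 about the hinge), to flip the clip; the lid's wall rises 20 inward of the hinge to 108 above the bench. The point moves with the clip
- mat: pale grey rubber mat, fixed, 180 (x) by 200 (y), 4 thick; origin at the centre of its underside. It and the carrier stand one to the left and one to the right of the basin, either way round
- basin: open shallow stainless basin, fixed, 216 (x) by 176 (y) outside, walls 3 thick and 50 high, raised floor 15 above the bench, 210 by 170 inside; origin at the centre of its underside, x away from the robot, z up. A dispenser bottle 68 across stands fixed at its far end, 155 along x from the origin, with a spout pointing back over the rim to about 95 from the origin, 170 above the bench
- pump (a joint): how far the dispenser's sprung pump head is pressed down (m): 0 up, 0.012 fully down. Springs back when let go; takes about 2.5 N to start and 7 N when fully down
- pump_top (a point): centre of the top of the pump head, a white disc 36 across, 182 above the bench when up; press straight down
- jar1: round sample jar with a red screw cap, 90 tall, body 56 across, cap (the top 20) 58 across; origin at the centre of its underside, z up. About 150 g. None from the start when this jar is absent in this run (2 to 4 are present)
- jar2: round sample jar with a red screw cap, 90 tall, body 56 across, cap (the top 20) 58 across; origin at the centre of its underside, z up. About 150 g. None from the start when this jar is absent in this run (2 to 4 are present)
- jar3: round sample jar with a red screw cap, 90 tall, body 56 across, cap (the top 20) 58 across; origin at the centre of its underside, z up. About 150 g. None from the start when this jar is absent in this run (2 to 4 are present)
- jar4: round sample jar with a red screw cap, 90 tall, body 56 across, cap (the top 20) 58 across; origin at the centre of its underside, z up. About 150 g. None from the start when this jar is absent in this run (2 to 4 are present)
- beaker: bystander: clear open beaker, 66 across, 90 high
- timer: bystander: white lab timer, 75 by 30, 65 high
- marker: bystander: blue marker, 130 long, lying
- spatula: bystander: spatula, 190 long, lying
- flask: bystander: closed bottle, 60 across, 150 high
- spare_jar: bystander: another red-capped jar, same size as the sample jars, standing by itself near the far edge of the bench, well away from the carrier; it is not part of the delivery
Things that resemble listed ones, but are neither listed nor needed, are in the scene too. Leave any green or purple look-alike of the lid alone.

How it is judged:
On the way, in this order (a step that is already met when the one before it is completed fails the run):
1. both clips are open while the lid is still on the carrier (value of joint each of clip_near, clip_far above 0.7 rad and horizontal distance between lid and carrier below 0.09 m), for 0.1 s.
2. the lid lies right way up in the middle of the mat, let go (horizontal distance between lid and mat below 0.04 m and height (world z) of lid below 0.012 m and angle between lid's own z axis and vertical below 0.1 rad and linear speed of lid below 0.02 m/s and contact force between the fingers and lid below 0.2 N), for 0.2 s.
3. all the jars stand in the basin (x of jar1 in the frame of basin between -0.085 and 0.085 m and y of jar1 in the frame of basin between -0.065 and 0.065 m and z of jar1 in the frame of basin between 0.005 and 0.025 m and angle between each of jar1, jar2, jar3, jar4's own z axis and vertical below 0.12 rad and linear speed of each of jar1, jar2, jar3, jar4 below 0.02 m/s and x of jar2 in the frame of basin between -0.085 and 0.085 m and y of jar2 in the frame of basin between -0.065 and 0.065 m and z of jar2 in the frame of basin between 0.005 and 0.025 m and x of jar3 in the frame of basin between -0.085 and 0.085 m and y of jar3 in the frame of basin between -0.065 and 0.065 m and z of jar3 in the frame of basin between 0.005 and 0.025 m and x of jar4 in the frame of basin between -0.085 and 0.085 m and y of jar4 in the frame of basin between -0.065 and 0.065 m and z of jar4 in the frame of basin between 0.005 and 0.025 m), for 0.2 s.
4. the pump head is pressed all the way down (value of joint pump above 0.01 m), for 0.1 s.
At the end, for the whole second after the job is handed in: Both clips are open (over 0.7 rad); every jar from the carrier stands upright (within 0.12 rad) on the basin's floor inside its walls, at rest; the pump head is back up (under 3 mm); the lid is back on the carrier right way up and down on its ledge (within 4 mm of height, 8 mm sideways) (all of step 3 and value of joint each of clip_near, clip_far above 0.7 rad and value of joint pump below 0.003 m and x of lid in the frame of carrier between -0.008 and 0.008 m and y of lid in the frame of carrier between -0.008 and 0.008 m and z of lid in the frame of carrier between 0.028 and 0.038 m and angle between lid's own z axis and vertical below 0.05 rad and linear speed of lid below 0.02 m/s); the robot touches nothing.
It fails at once if the lid is pulled up while a clip is still shut (z of lid in the frame of carrier above 0.046 m and horizontal distance between lid and carrier below 0.05 m and value of joint any of clip_near, clip_far below 0.3 rad).
It fails at once if a bystander is pushed more than 40 mm away (distance of any of beaker, timer, marker, spatula, flask, spare_jar from where it was at the start of the episode above 0.04 m).
Of jar1, jar2, jar3, jar4 only 2 to 4 are there at a start; the rules pass over those that are not, and their reading is None.
At some moment in a run one of jar1, jar2, jar3, jar4, lid may be knocked a few centimetres aside while the robot is not near it.
It also fails if it takes over 210 s, if anything falls off the work surface, if the arm or the gripper's body presses on something with over 40 N, if the wrist force passes 120 N, or if a joint passes its speed limit or range.

ROBOT

A 7-joint arm with a two-finger parallel gripper is mounted at the origin on the work surface. World frame = base frame: x ahead of the robot, y to its left, z up, the work surface at z = 0. Lengths are in m, angles in rad, forces in N, time in s.
With the tool pointing down it reaches from about 0.35 to 0.9 m from the base axis. Payload 8.1 kg.
Tool frame: the origin (TCP) lies at the very end of the fingers, on their centre line; the grasp point (between the pads) lies 19 mm behind it; z points along the fingers, y is the line along which they close (so a half turn about z gives the same grasp; the last joint's range is limited). The gripper opens to 92 mm and grips with 3 to 60 N. Pads are 19 mm wide; open, the fingers measure 130 mm over their backs; the gripper's body (75 mm by 190 mm) begins 47 mm behind the grasp point.
Start: joints at [1.165, 0.434, 0.025, 1.573, -0.012, 1.134, -0.075], TCP at [0.186, -0.597, 0.227] pointing down, gripper open.
Joint ranges: [-2.62, 2.62], [-0.44, 2.09], [-1.27, 1.32], [0.08, 2.57], [-1.32, 4.46], [0.12, 2], [-2.74, 2.74]. Speed limits (rad/s): [2.22, 2.22, 3.01, 3.01, 3.14, 3.14, 3.14].

INTERFACE

Orientations are given as a unit quaternion [x, y, z, w].
In Python, from rig import r, imaging, workorder, spotter gives the robot as it stands. The module is installed in compiled form; this text tells all that it offers.
- The arm moves only by the tool move_arm, never from a script. Its arguments are lists of equal length, an entry for each row: "hand": the opening, from 0 (shut) to 1 (fully open); "dp": the shift along the tool's x, y, z in m, a list of three; "turn": the turn about the tool's z in rad. In form: {"hand": [hand, ...], "dp": [[x, y, z], ...], "turn": [turn, ...]}. A call has 1 to 12 rows; each row is the pose to reach, as a shift and turn from the pose commanded when the call began, along the tool's axes at that moment; what a row does not reach only later rows make up. A row lasts 1/12 s, in which the tool goes at most 41.7 mm and 7.16 degrees, less where a joint would pass 70% of its speed; a pose out of reach is approached as far as the arm can. A call with a gripper value outside its range is refused whole. The fingers move at their own pace and stop on an object; the grip force is fixed at half the most. Time passes only in rows, so rows that repeat a pose let the fingers close. It gives the time, the measured TCP pose, the force, the opening and the grip force at its end, in the units of the state.
- r.sense(): the state, without advancing time (a new reading comes with each control period).
- imaging.camera(name): name is "side" or "top" or "wrist"; returns a dict with "frame" (384x512x3 uint8, red, green, blue), "fov_y" (degrees; the focal length in pixels is half the picture's height over the tangent of half this angle, whatever the lens; pixels are square), "cx", "cy" (the principal point, pixels), "T" (4x4, takes a point from camera to world coordinates). Camera axes: x right, y up, looking along -z (the intrinsics and any distortion apply to the point x, -y, -z); pixel columns grow to the right and rows downward; lengths in m; the calibration is good to about 2 mm. A picture is of the moment at which its call begins. There is no depth.
- workorder.job_done(): hands the job in; it is judged then, once.
Trained networks look in a picture, given as the dict that the camera call returned (one of the last four; its "shot" number tells which), for a name from the list of things; names that differ only in an ending like _2 or _b are one class to them, and where a whole thing is asked for, a point or a joint stands for the part that bears it (a point fixed in the world has none). Each returns a list of dicts, best first, with "conf" (0 to 1); they miss things now and then, are a little off and sometimes report something else, mostly with a low value. They report only what shows in the picture. A call takes as long as a camera call. They do not tell look-alikes from the thing itself.
- spotter.outline_of(target, picture): "pixels" (384x512 bool, what is visible of it) and "box" ([left, top, width, height] in pixels, round what is visible of it).
The state is a dict: "time_s": time; "qpos": joint angles; "dq": joint speeds; "tau": joint torques, N m; "ee_pos": TCP position; "ee_rot": TCP orientation; "ft_force": force on the tool from outside, world axes, zero at the start; "wrist_torque": the same for the moment, N m; "grip_width": finger opening in m; "grasp_force": force on a finger pad.
Only numpy, scipy, OpenCV 4.12 (cv2) and the standard library are available. Lean on these libraries where they do the work, as an engineer would, in place of code of your own. Each camera call takes 0.05 s, during which the arm holds its last target. There are 200 camera calls.

## Working session

There is one attempt and no reset: what is moved stays moved. The work goes in short steps, Python scripts to look and compute and a tool call to move; the robot and the scene stay as the last step left them, time stands still between calls to the robot, and variables do not carry over. Pictures are saved under pics/ and viewed, at most 14 in all, crops included, and the job is handed in when it is done.

Besides the shell and the picture viewer there is one more tool, called after "Call:" as name(argument=value, ...) on one line, values as JSON. move_arm: Moves the arm, as the interface text tells. Its arguments: {"type":"object","properties":{"hand":{"type":"array"},"dp":{"type":"array"},"turn":{"type":"array"}},"required":["hand","dp","turn"]}

```bash
mkdir -p pics
cat > h.py <<'E'
import numpy as np, cv2
from rig import r, imaging, workorder, spotter
def K(p):
    f=p["frame"].shape[0]/2/np.tan(np.radians(p["fov_y"])/2); return f,p["cx"],p["cy"]
def ray(p,u,v):
    f,cx,cy=K(p); T=np.array(p["T"]); d=T[:3,:3]@np.array([(u-cx)/f,-(v-cy)/f,-1.]); return T[:3,3],d
def at(p,u,v,z):
    o,d=ray(p,u,v); return o+d*(z-o[2])/d[2]
def px(p,X):
    f,cx,cy=K(p); T=np.array(p["T"]); c=T[:3,:3].T@(np.array(X)-T[:3,3]); return np.array([cx+f*c[0]/-c[2],cy-f*c[1]/-c[2]])
def save(p,n,crop=None,s=1):
    im=p["frame"][:,:,::-1]
    if crop: a,b,w,h=crop; im=im[b:b+h,a:a+w]
    cv2.imwrite("pics/"+n,cv2.resize(im,None,fx=s,fy=s,interpolation=cv2.INTER_CUBIC))
E
python3 - <<'E'
from h import *
ims=[]
for n in("top","side"):
    p=imaging.camera(n); print(n,{k:v for k,v in p.items() if k not in("frame","T")}, np.round(p["T"],3).tolist())
    ims.append(p["frame"])
    for t in("carrier","lid","lid_handle","mat","basin","clip_near_lip","clip_far_lip","pump_top"):
        for o in spotter.outline_of(t,p)[:3]:
            m=o["pixels"]; ys,xs=np.nonzero(m); print(t,round(o["conf"],2),np.round(o["box"]).tolist(),m.sum(),xs.mean().round(1),ys.mean().round(1),np.round(at(p,xs.mean(),ys.mean(),.0),3)[:2])
cv2.imwrite("pics/a.png",cv2.resize(ims[0][:,:,::-1],None,fx=1.5,fy=1.5)); cv2.imwrite("pics/b.png",ims[1][:,:,::-1])
s=r.sense();print(s["ee_pos"],s["ee_rot"],s["time_s"])
E
```

```text
top {'fov_y': 48.58804736913843, 'cx': 263.19633845476636, 'cy': 193.07132344289388, 'shot': 1} [[-0.004, 0.994, -0.113, 0.288], [-1.0, -0.005, -0.004, 0.062], [-0.004, 0.113, 0.994, 1.835], [0.0, 0.0, 0.0, 1.0]]
carrier 0.9 [209.0, 161.0, 28.0, 68.0] 414 223.2 199.1 [0.471 0.243]
lid 0.97 [197.0, 169.0, 46.0, 53.0] 1759 220.9 195.5 [0.487 0.253]
lid 0.74 [110.0, 207.0, 59.0, 56.0] 1874 138.6 234.8 [0.318 0.606]
lid 0.69 [254.0, 146.0, 52.0, 80.0] 2598 279.3 191.5 [ 0.503 -0.001]
lid_handle 0.9 [169.0, 232.0, 58.0, 62.0] 1936 200.0 261.0 [0.206 0.34 ]
lid_handle 0.73 [196.0, 173.0, 53.0, 48.0] 1774 221.4 195.5 [0.487 0.251]
lid_handle 0.69 [109.0, 207.0, 63.0, 57.0] 1935 138.5 234.8 [0.319 0.606]
mat 0.95 [325.0, 175.0, 43.0, 38.0] 1877 344.2 192.2 [ 0.499 -0.282]
basin 0.67 [254.0, 145.0, 50.0, 81.0] 2646 279.5 190.8 [ 0.506 -0.001]
clip_near_lip 0.5 [222.0, 216.0, 17.0, 11.0] 198 228.3 222.4 [0.37 0.22]
clip_far_lip 0.73 [209.0, 163.0, 17.0, 14.0] 154 216.6 169.9 [0.599 0.273]
pump_top 0.66 [273.0, 146.0, 5.0, 14.0] 65 275.2 153.7 [0.67  0.016]
side {'fov_y': 47.77187696056876, 'cx
[... 434 characters left out ...]
.8 [0.363 0.551]
lid 0.59 [190.0, 213.0, 71.0, 69.0] 3706 224.5 247.1 [0.513 0.206]
lid_handle 0.97 [189.0, 208.0, 70.0, 76.0] 3621 224.3 246.5 [0.515 0.205]
lid_handle 0.85 [253.0, 283.0, 78.0, 80.0] 4758 288.8 320.0 [0.213 0.319]
lid_handle 0.64 [164.0, 335.0, 72.0, 49.0] 2935 198.1 361.8 [0.363 0.55 ]
mat 0.85 [268.0, 141.0, 64.0, 43.0] 1680 298.8 159.7 [ 0.5   -0.284]
basin 0.55 [210.0, 154.0, 92.0, 82.0] 3947 257.7 198.9 [ 0.53  -0.028]
clip_near_lip 0.86 [249.0, 249.0, 22.0, 21.0] 342 260.4 260.2 [0.387 0.189]
clip_far_lip 0.63 [181.0, 233.0, 15.0, 17.0] 170 189.2 241.6 [0.625 0.249]
[ 0.18634842 -0.59660888  0.22675805] [9.88570096e-01 1.50761941e-01 1.00646065e-05 4.28321337e-05] 0.9
```

View pics/a.png

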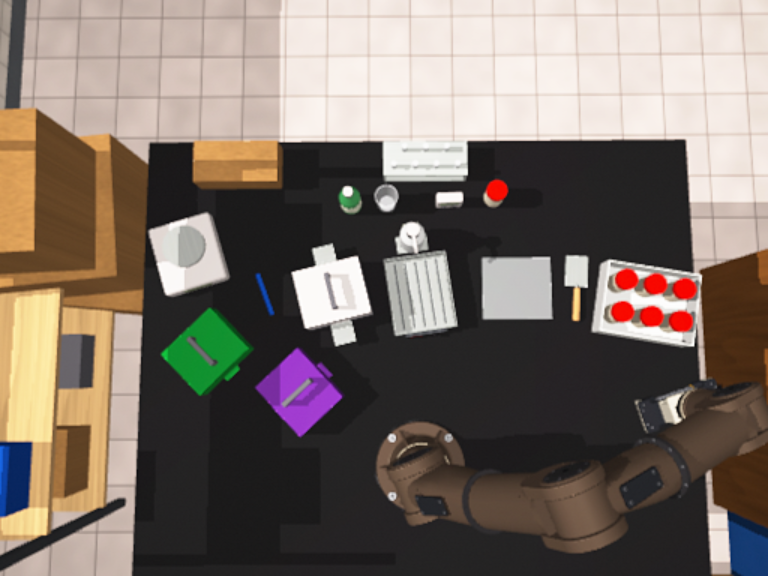

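View pics/b.png

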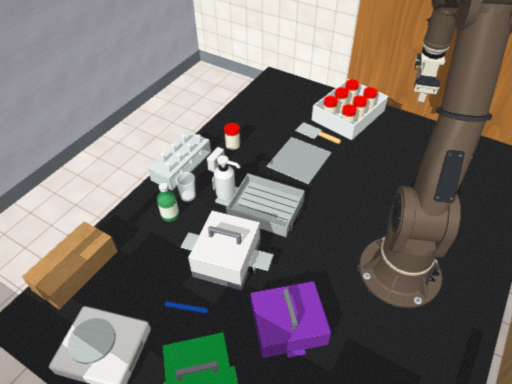

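Candidates for the lid: white (221,195), green (139,235) and purple (200,261) are look-alikes; the pale scale at (127,168) isn't one. I take the white one with two clips, beside the basin. Mat at (344,192), basin at (279,191). The crate of jars on the right and the spare jar are not part of the job. Next I move over it for a close view.

Call:
move_arm(hand=[0, 0, 0, 0, 0, 0, 0, 0, 0, 0, 0, 0], dp=[[0.384, -0.244, -0.12], [0.384, -0.244, -0.12], [0.384, -0.244, -0.12], [0.384, -0.244, -0.12], [0.384, -0.244, -0.12], [0.384, -0.244, -0.12], [0.384, -0.244, -0.12], [0.384, -0.244, -0.12], [0.384, -0.244, -0.12], [0.384, -0.244, -0.12], [0.384, -0.244, -0.12], [0.384, -0.244, -0.12]], turn=[0, 0, 0, 0, 0, 0, 0, 0, 0, 0, 0, 0])

```text
time_s: 1.9
ee_pos: [0.4846, -0.2428, 0.3485]
ee_rot: [0.988, 0.155, 0.002, -0.001]
ft_force: [0.8, 0.2, 0.6]
grip_width: 0.0162
grasp_force: 0.0
```

Call:
move_arm(hand=[0, 0, 0, 0, 0, 0, 0, 0, 0, 0, 0, 0], dp=[[0.146, -0.47, -0.05], [0.146, -0.47, -0.05], [0.146, -0.47, -0.05], [0.146, -0.47, -0.05], [0.146, -0.47, -0.05], [0.146, -0.47, -0.05], [0.146, -0.47, -0.05], [0.146, -0.47, -0.05], [0.146, -0.47, -0.05], [0.146, -0.47, -0.05], [0.146, -0.47, -0.05], [0.146, -0.47, -0.05]], turn=[0.073, 0.073, 0.073, 0.073, 0.073, 0.073, 0.073, 0.073, 0.073, 0.073, 0.073, 0.073])

```text
time_s: 2.9
ee_pos: [0.4788, 0.2456, 0.3972]
ee_rot: [0.993, 0.115, 0.0, -0.0]
ft_force: [1.0, -0.3, -0.3]
grip_width: 0.0005
grasp_force: 0.0
```

Run:
```python
from h import *
s=r.sense();print(s["ee_pos"],s["ee_rot"],s["time_s"])
p=imaging.camera("wrist"); print({k:v for k,v in p.items() if k not in("frame","T")}, np.round(p["T"],3).tolist())
save(p,"c.png",s=1.3)
for t in("clip_near_lip","clip_far_lip","lid","lid_handle","carrier","basin"):
    for o in spotter.outline_of(t,p)[:2]:
        m=o["pixels"]; r_=cv2.minAreaRect(np.argwhere(m)[:,::-1].astype(np.float32)); print(t,round(o["conf"],2),o["box"],[np.round(x,1) for x in r_])
```

```text
[0.47877636 0.24557846 0.39719996] [ 9.93362531e-01  1.15024751e-01  3.05229214e-04 -3.09193309e-04] 2.9
{'fov_y': 67.56005250635293, 'cx': 255.1414505436502, 'cy': 193.31016497308846, 'shot': 3} [[0.228, 0.939, 0.259, 0.548], [-0.974, 0.22, 0.059, 0.263], [-0.001, -0.266, 0.964, 0.554], [0.0, 0.0, 0.0, 1.0]]
clip_near_lip 0.89 [245.1, 208.5, 32.5, 13.2] [array([259.5, 216.5]), array([15., 31.]), np.float64(90.0)]
clip_far_lip 0.62 [242.8, 70.0, 33.4, 34.6] [array([258. ,  88.5]), array([37., 36.]), np.float64(90.0)]
lid 0.81 [130.9, 212.3, 73.8, 89.8] [array([158.4, 248.4]), array([41.8, 99.2]), np.float64(37.7)]
lid 0.71 [1.2, 130.7, 129.2, 123.8] [array([ 53.5, 193.6]), array([104.2, 119.3]), np.float64(55.8)]
lid_handle 0.88 [127.5, 213.4, 75.6, 86.0] [array([158.9, 247.2]), array([38.4, 97.2]), np.float64(39.3)]
lid_handle 0.76 [197.3, 106.1, 122.3, 105.6] [array([257.5, 158. ]), array([102., 121.]), np.float64(90.0)]
carrier 0.93 [235.9, 68.0, 40.0, 155.2] [array([257.5, 146.5]), array([155.,  37.]), np.float64(90.0)]
basin 0.92 [326.3, 65.5, 152.8, 177.0] [array([394.2, 148.9]), array([117.7, 195.1]), np.float64(19.5)]
basin 0.19 [364.3, 0.3, 60.9, 34.1] [array([396.,  17.]), array([34., 62.]), np.float64(90.0)]
```

View pics/c.png

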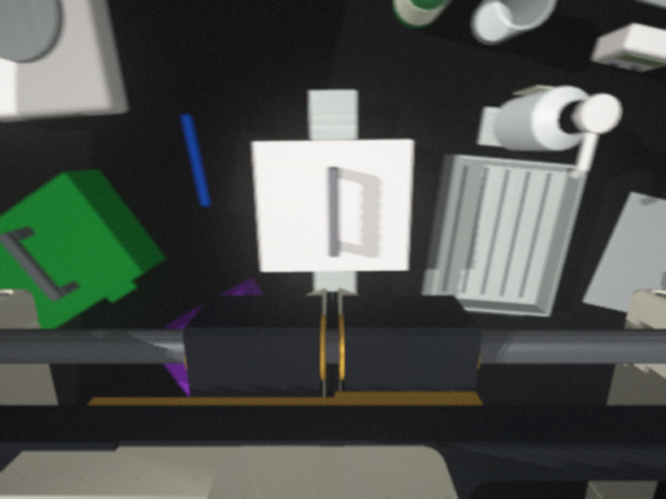

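The picture shows the lid top at (250–413, 141–271), the handle bar at x≈333, a far clip above it and a near clip below it, and the basin with dispenser on the right. Pump head at (598,112).

Run:
```python
from h import *
p=imaging.camera("wrist"); g=cv2.cvtColor(p["frame"],cv2.COLOR_RGB2GRAY)
m=(g[80:230,150:350]>235).astype(np.uint8)
m=cv2.morphologyEx(cv2.morphologyEx(m,cv2.MORPH_CLOSE,np.ones((45,45))),cv2.MORPH_OPEN,np.ones((60,60)))
c=max(cv2.findContours(m,0,1)[0],key=cv2.contourArea)
q=cv2.approxPolyDP(cv2.convexHull(c),6,True)[:,0].astype(float)+[150,80]
print(q.tolist(),cv2.contourArea(c))
P=np.array([at(p,u,v,.108)[:2] for u,v in q]);print(P.round(4),P.mean(0))
if len(q)==4:
    for i in range(4):
        d=P[(i+1)%4]-P[i]; print(np.hypot(*d).round(4),np.degrees(np.arctan2(d[1],d[0])).round(2))
# pump
print("pump",at(p,598/1.3,112/1.3,.182), "lips",at(p,258,88.5-9,.047),at(p,259.5,216,.047))
for u,v in [(333.5,170),(333.5,254)]: print("bar",at(p,u/1.3,v/1.3,.148))
t=imaging.camera("top")
for n,z in(("mat",.004),("basin",.05)):
    mm=spotter.outline_of(n,t)[0]["pixels"]; R=cv2.minAreaRect(np.argwhere(mm)[:,::-1].astype(np.float32))
    C=np.array([at(t,u,v,z)[:2] for u,v in cv2.boxPoints(R)]); print(n,C.mean(0).round(4),C.round(3).tolist())
o=spotter.outline_of("basin",p)[0]["pixels"]; R=cv2.minAreaRect(np.argwhere(o)[:,::-1].astype(np.float32))
C=np.array([at(p,u,v,.05)[:2] for u,v in cv2.boxPoints(R)]); print("basin w",C.mean(0).round(4),C.round(3).tolist())
```

```text
[[313.0, 110.0], [311.0, 207.0], [272.0, 229.0], [203.0, 229.0], [200.0, 112.0]] 12359.0
[[0.5738 0.1759]
 [0.4268 0.137 ]
 [0.3751 0.1897]
 [0.3492 0.3018]
 [0.5331 0.3395]] [0.45162871 0.2287526 ]
pump [0.63669306 0.02307386 0.182     ] lips [0.60334519 0.26634501 0.047     ] [0.37141625 0.20931187 0.047     ]
bar [0.5275113  0.25170524 0.148     ]
bar [0.4370856  0.23072187 0.148     ]
mat [ 0.4997 -0.2825] [[0.587, -0.182], [0.591, -0.383], [0.412, -0.382], [0.408, -0.183]]
basin [0.5196 0.006 ] [[0.665, 0.12], [0.694, -0.058], [0.374, -0.107], [0.346, 0.068]]
basin w [0.5321 0.0108] [[0.384, 0.123], [0.701, 0.109], [0.688, -0.084], [0.356, -0.105]]
```

Run:
```python
from h import *
p=imaging.camera("wrist")
for n,z,qq in(("lid",.108,[(251,142),(413,140),(410,270),(260,272)]),("basin",.05,[(453,154),(589,165),(552,316),(422,294)])):
    P=np.array([at(p,u/1.3,v/1.3,z)[:2] for u,v in qq]);print(n,P.mean(0).round(4),P.round(3).tolist())
    for i in range(4):
        d=P[(i+1)%4]-P[i]; print(np.hypot(*d).round(4),np.degrees(np.arctan2(d[1],d[0])).round(2))
T=np.array(p["T"]);s=r.sense();print(T[:3,3]-s["ee_pos"])
```

```text
lid [0.4805 0.2415] [[0.534, 0.351], [0.578, 0.171], [0.427, 0.13], [0.382, 0.314]]
0.1856 -76.29
0.1566 -165.02
0.1886 103.85
0.157 13.87
basin [0.488  0.0014] [[0.577, 0.104], [0.604, -0.075], [0.39, -0.11], [0.38, 0.087]]
0.1806 -81.41
0.2169 -170.84
0.1964 92.89
0.1978 4.94
[0.06904171 0.01690415 0.15675668]
```

Call:
move_arm(hand=[0, 0, 0, 0, 0, 0, 0, 0, 0, 0, 0, 0], dp=[[-0.136, 0.018, 0.15], [-0.136, 0.018, 0.15], [-0.136, 0.018, 0.15], [-0.136, 0.018, 0.15], [-0.136, 0.018, 0.15], [-0.136, 0.018, 0.19], [-0.136, 0.018, 0.23], [-0.136, 0.018, 0.27], [-0.136, 0.018, 0.3], [-0.136, 0.018, 0.32], [-0.136, 0.018, 0.335], [-0.136, 0.018, 0.335]], turn=[0, 0, 0, 0, 0, 0, 0, 0, 0, 0, 0, 0])

```text
time_s: 4.55
ee_pos: [0.3497, 0.1935, 0.0595]
ee_rot: [0.993, 0.115, -0.002, 0.001]
ft_force: [-0.1, -0.1, -0.9]
grip_width: 0.0005
grasp_force: 0.0
```

Run:
```python
from h import *
a=imaging.camera("wrist");b=imaging.camera("side")
save(a,"d1.png");save(b,"d2.png",(150,180,150,150),3)
x=cv2.imread("pics/d1.png")[80:380,100:400];y=cv2.resize(cv2.imread("pics/d2.png"),(450,450))
cv2.imwrite("pics/d.png",np.hstack([cv2.resize(x,(350,450)),y]))
```

```text
(no output)
```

View pics/d.png

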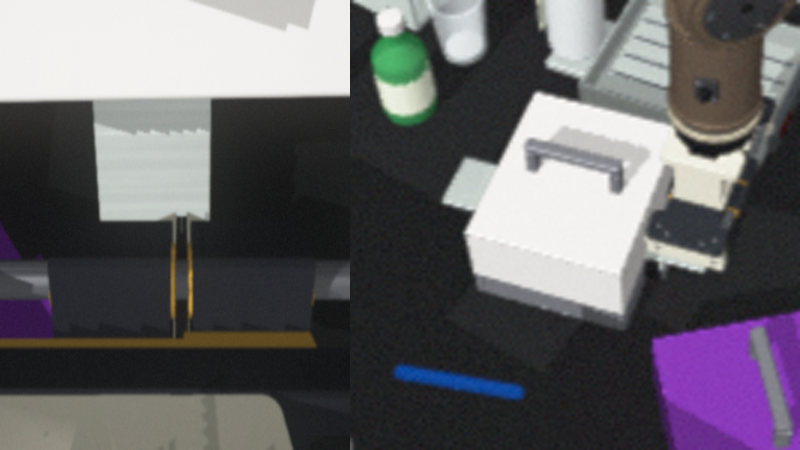

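Fingers stand at the outer end of the near lip (crop (182,215), lip edge y≈218), clear of the purple lid. I press a little further inward.

Call:
move_arm(hand=[0, 0, 0, 0, 0, 0, 0, 0, 0, 0, 0, 0], dp=[[0.007, 0, 0], [0.007, 0, 0.006], [0.006, 0, 0.012], [0.005, 0, 0.017], [0.004, 0, 0.022], [0.002, 0, 0.027], [0, 0, 0.031], [-0.001, 0, 0.034], [-0.001, 0, 0.034], [-0.01, 0, 0], [-0.01, 0, -0.04], [-0.01, 0, -0.08]], turn=[0, 0, 0, 0, 0, 0, 0, 0, 0, 0, 0, 0])

```text
time_s: 5.65
ee_pos: [0.3401, 0.192, 0.1427]
ee_rot: [0.993, 0.115, -0.002, 0.0]
ft_force: [2.2, -0.7, -0.7]
grip_width: 0.0005
grasp_force: 0.0
```

Run:
```python
from h import *
a=imaging.camera("wrist")
save(a,"e.png",(100,80,300,180),2)
```

```text
(no output)
```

View pics/e.png

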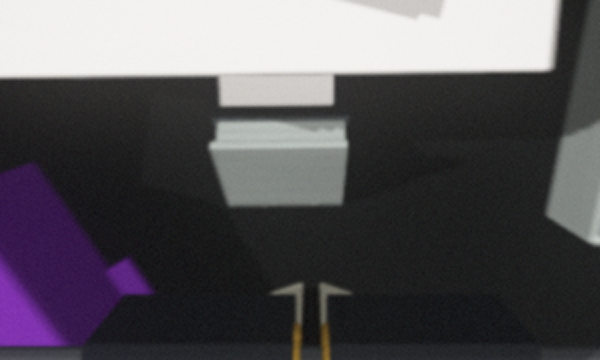

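Near clip is open (lug at (275,90) is free, lip tilted down at (280,175)). On to the far clip.

Call:
move_arm(hand=[0, 0, 0, 0, 0, 0, 0, 0, 0, 0, 0, 0], dp=[[0, -0.016, -0.04], [0, -0.016, -0.08], [0.28, -0.016, -0.08], [0.28, -0.016, -0.08], [0.28, -0.016, -0.08], [0.28, -0.016, -0.08], [0.28, -0.016, -0.08], [0.28, -0.016, -0.08], [0.28, -0.016, -0.08], [0.28, -0.016, -0.04], [0.28, -0.016, 0], [0.28, -0.016, 0.03]], turn=[0, 0, 0, 0, 0, 0, 0, 0, 0, 0, 0, 0])

```text
time_s: 6.7
ee_pos: [0.6105, 0.2709, 0.1087]
ee_rot: [0.993, 0.114, -0.001, 0.0]
ft_force: [-1.3, -1.1, 0.3]
grip_width: 0.0001
grasp_force: 0.0
```

Call:
move_arm(hand=[0, 0, 0, 0, 0, 0, 0, 0, 0, 0, 0, 0], dp=[[0, 0, 0.03], [0, 0, 0.052], [0, 0, 0.058], [0.001, 0, 0.063], [0.003, 0, 0.068], [0.005, 0, 0.074], [0.006, 0, 0.08], [0.007, 0, 0.084], [0.007, 0, 0.084], [0.016, 0, 0.05], [0.016, 0, 0.01], [0.016, 0, -0.04]], turn=[0, 0, 0, 0, 0, 0, 0, 0, 0, 0, 0, 0])

```text
time_s: 7.7
ee_pos: [0.6248, 0.2748, 0.1436]
ee_rot: [0.993, 0.115, -0.002, 0.0]
ft_force: [0.7, 0.6, 0.1]
grip_width: 0.0008
grasp_force: 0.0
```

Run:
```python
from h import *
a=imaging.camera("wrist");b=imaging.camera("side")
save(a,"f1.png",(100,80,300,200),1.5);save(b,"f2.png",(150,180,150,150),2)
cv2.imwrite("pics/f.png",np.hstack([cv2.imread("pics/f1.png"),cv2.imread("pics/f2.png")]))
```

```text
(no output)
```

View pics/f.png

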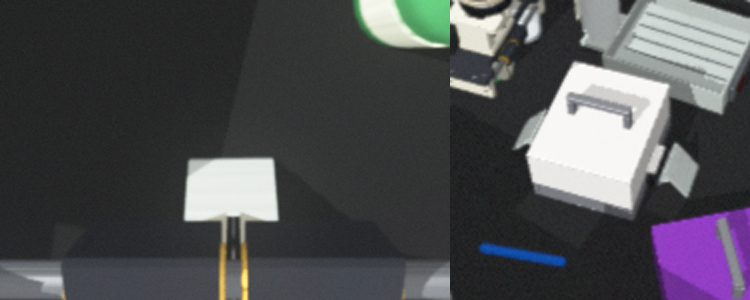

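Call:
move_arm(hand=[1, 1, 1, 1, 1, 1, 1, 1, 1, 1, 1, 1], dp=[[0, 0, -0.04], [0, 0, -0.08], [-0.04, 0, -0.08], [-0.08, 0, -0.08], [-0.12, 0, -0.08], [-0.148, 0, -0.08], [-0.148, 0, -0.06], [-0.148, 0, -0.03], [-0.148, 0, 0], [-0.148, 0, 0.015], [-0.148, 0, 0.021], [-0.148, 0, 0.021]], turn=[0, 0, 0, 0, 0, 0, 0, 0, 0, 0, 0, 0])

```text
time_s: 8.8
ee_pos: [0.4807, 0.2411, 0.1212]
ee_rot: [0.993, 0.115, -0.001, 0.0]
ft_force: [-0.4, -0.2, -0.4]
grip_width: 0.0758
grasp_force: 0.0
```

Call:
move_arm(hand=[0, 0, 0, 0, 0, 0, 0, 0, 0, 0], dp=[[0, 0, 0], [0, 0, 0], [0, 0, 0], [0, 0, 0], [0, 0, 0], [0, 0, 0], [0, 0, 0], [0, 0, 0], [0, 0, 0], [0, 0, 0]], turn=[0, 0, 0, 0, 0, 0, 0, 0, 0, 0])

```text
time_s: 9.63
ee_pos: [0.4818, 0.2414, 0.1224]
ee_rot: [0.993, 0.115, -0.0, 0.0]
ft_force: [0.7, 0.9, 0.5]
grip_width: 0.0183
grasp_force: 0.0
```

Call:
move_arm(hand=[0, 0, 0, 0, 0, 0, 0, 0, 0, 0, 0, 0], dp=[[0, 0, 0], [0, 0, 0], [0, 0, 0], [0, 0, 0], [0, 0, -0.005], [0, 0, -0.015], [0, 0, -0.03], [0, 0, -0.045], [0, 0, -0.065], [0, 0, -0.085], [0, 0, -0.1], [0, 0, -0.1]], turn=[0, 0, 0, 0, 0, 0, 0, 0, 0, 0, 0, 0])

```text
time_s: 10.63
ee_pos: [0.4831, 0.2425, 0.2262]
ee_rot: [0.993, 0.115, 0.003, -0.001]
ft_force: [0.2, 0.9, -2.2]
grip_width: 0.0137
grasp_force: 30.0
```

Call:
move_arm(hand=[0, 0, 0, 0, 0, 0, 0, 0, 0, 0, 0, 0], dp=[[0, 0, -0.03], [0, 0, -0.065], [0, 0, -0.095], [-0.004, 0.02, -0.095], [-0.01, 0.05, -0.095], [-0.018, 0.09, -0.095], [-0.026, 0.13, -0.095], [-0.034, 0.17, -0.095], [-0.042, 0.21, -0.095], [-0.05, 0.25, -0.095], [-0.058, 0.29, -0.095], [-0.066, 0.33, -0.095]], turn=[0, 0, 0, 0, 0, 0, 0, 0, 0, 0, 0, 0])

```text
time_s: 11.63
ee_pos: [0.4918, -0.0969, 0.3169]
ee_rot: [0.993, 0.115, -0.0, 0.0]
ft_force: [0.9, 0.7, -3.2]
grip_width: 0.0141
grasp_force: 30.0
```

Call:
move_arm(hand=[0, 0, 0, 0, 0, 0, 0, 0, 0, 0, 0, 0], dp=[[-0.008, 0.04, 0], [-0.016, 0.08, 0], [-0.024, 0.12, 0], [-0.031, 0.155, 0.01], [-0.035, 0.175, 0.03], [-0.037, 0.185, 0.06], [-0.037, 0.185, 0.09], [-0.037, 0.185, 0.12], [-0.037, 0.185, 0.15], [-0.037, 0.185, 0.18], [-0.037, 0.185, 0.2], [-0.037, 0.185, 0.2]], turn=[0, 0, 0, 0, 0, 0, 0, 0, 0, 0, 0, 0])

```text
time_s: 12.63
ee_pos: [0.4953, -0.282, 0.1125]
ee_rot: [0.993, 0.115, -0.004, -0.002]
ft_force: [-1.2, 0.3, -3.6]
grip_width: 0.0138
grasp_force: 30.0
```

Call:
move_arm(hand=[0, 0, 0, 0, 0, 0, 0, 1, 1, 1, 1, 1], dp=[[0.004, 0, 0.005], [0.004, 0, 0.01], [0.004, 0, 0.015], [0.004, 0, 0.018], [0.004, 0, 0.02], [0.004, 0, 0.021], [0.004, 0, 0.021], [0.004, 0, 0.021], [0.004, 0, 0.021], [0.004, 0, 0.021], [0.004, 0, 0.021], [0.004, 0, 0.021]], turn=[0, 0, 0, 0, 0, 0, 0, 0, 0, 0, 0, 0])

```text
time_s: 13.63
ee_pos: [0.5029, -0.2826, 0.0966]
ee_rot: [0.993, 0.115, 0.0, 0.0]
ft_force: [-0.2, -0.3, 0.1]
grip_width: 0.0424
grasp_force: 0.0
```

Run:
```python
from h import *
s=r.sense();print(s["ee_pos"],s["grip_width"])
p=imaging.camera("top");b=imaging.camera("side")
for im,z in((p,.09),(b,.09)):
    for i in(1,2,3,4):
        for o in spotter.outline_of(f"jar{i}",im)[:8]:
            ys,xs=np.nonzero(o["pixels"]); print(im["shot"],round(o["conf"],2),o["box"],at(im,xs.mean(),ys.mean(),z).round(3))
        break
save(p,"g1.png",(190,150,190,80),4)
save(b,"g2.png",(170,130,200,150),2)
A=cv2.imread("pics/g1.png");B=cv2.imread("pics/g2.png")
cv2.imwrite("pics/g.png",np.vstack([A,np.pad(B[:280],((0,0),(0,A.shape[1]-B.shape[1]),(0,0)))]))
```

```text
[ 0.50286366 -0.28261467  0.09664454] 0.042421127913144965
12 0.67 [206.4, 195.8, 12.6, 16.7] [0.436 0.275 0.09 ]
12 0.65 [197.0, 165.5, 51.6, 66.2] [0.469 0.225 0.09 ]
12 0.54 [203.4, 184.1, 15.4, 12.3] [0.496 0.289 0.09 ]
13 0.76 [217.9, 245.6, 21.6, 29.6] [0.429 0.29  0.09 ]
13 0.73 [266.1, 153.0, 62.5, 31.8] [ 0.424 -0.171  0.09 ]
13 0.66 [199.6, 247.2, 20.8, 25.4] [0.488 0.308 0.09 ]
13 0.18 [156.6, 184.8, 23.9, 40.4] [0.73  0.212 0.09 ]
```

View pics/g.png

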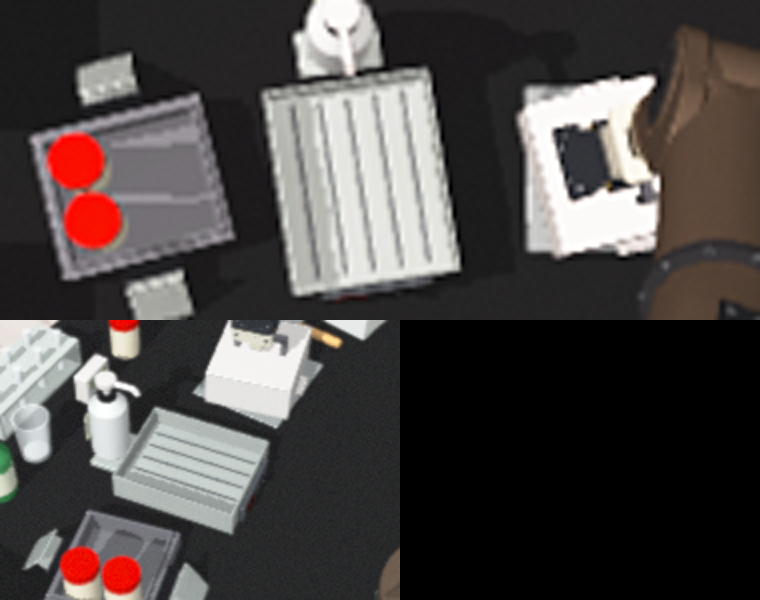

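Lid sits on the mat (crop (590,165)). Two jars are in the carrier, red caps at crop (76,160) and (92,220), and the basin is empty. I retreat upward and go over the jars for a near look.

Call:
move_arm(hand=[1, 1, 1, 1, 1, 1, 1, 1, 1, 1, 1, 1], dp=[[0, 0, 0], [0, 0, 0], [0, 0, -0.01], [0, 0, -0.04], [0, 0, -0.08], [0, 0, -0.12], [0, 0, -0.16], [0, 0, -0.2], [0, -0.02, -0.235], [0.005, -0.06, -0.235], [0.01, -0.1, -0.235], [0.013, -0.14, -0.235]], turn=[0, 0, 0, 0, 0, 0, 0, 0, 0, 0, 0, 0])

```text
time_s: 14.83
ee_pos: [0.4833, -0.1417, 0.3329]
ee_rot: [0.993, 0.114, 0.001, 0.0]
ft_force: [0.1, 1.7, -0.8]
grip_width: 0.0917
grasp_force: 0.0
```

Call:
move_arm(hand=[1, 1, 1, 1, 1, 1, 1, 1, 1, 1, 1, 1], dp=[[0.03, -0.408, 0], [0.03, -0.408, 0], [0.03, -0.408, 0], [0.03, -0.408, 0], [0.03, -0.408, 0], [0.03, -0.408, 0], [0.03, -0.408, 0], [0.03, -0.408, 0], [0.03, -0.408, 0], [0.03, -0.408, 0], [0.03, -0.408, 0], [0.03, -0.408, 0]], turn=[0, 0, 0, 0, 0, 0, 0, 0, 0, 0, 0, 0])

```text
time_s: 15.83
ee_pos: [0.4186, 0.263, 0.332]
ee_rot: [0.993, 0.117, 0.0, -0.0]
ft_force: [-0.5, -1.7, -0.0]
grip_width: 0.092
grasp_force: 0.0
```

```bash
cat >> h.py <<'E'
def red(p,z,amin=60):
    h=cv2.cvtColor(p["frame"],cv2.COLOR_RGB2HSV); m=(((h[...,0]<8)|(h[...,0]>172))&(h[...,1]>170)&(h[...,2]>90)).astype(np.uint8)
    n,_,st,c=cv2.connectedComponentsWithStats(m)
    return [(st[i].tolist(),c[i].round(1).tolist(),at(p,*c[i],z)[:2].round(4).tolist()) for i in range(1,n) if st[i][4]>amin]
def car(P,c=(.481,.241),a=13.3):
    a=np.radians(a); d=np.array(P)[:2]-c; return np.array([d[0]*np.cos(a)+d[1]*np.sin(a),-d[0]*np.sin(a)+d[1]*np.cos(a)]).round(4)
E
python3 - <<'E'
from h import *
s=r.sense();print(s["ee_pos"],s["ee_rot"],s["time_s"])
w=imaging.camera("wrist"); t=imaging.camera("top")
for p in(w,t):
    for x in red(p,.092): print(x,car(x[2]))
C=np.array([at(t,190+u/4,150+v/4,.05)[:2] for u,v in[(265,92),(428,70),(460,270),(297,297)]]); print("basin",C.round(3).tolist(),C.mean(0))
for i in range(4):
    d=C[(i+1)%4]-C[i]; print(np.hypot(*d).round(3),np.degrees(np.arctan2(d[1],d[0])).round(1))
o=spotter.outline_of("lid",t)
for q in o[:4]:
    R=cv2.minAreaRect(np.argwhere(q["pixels"])[:,::-1].astype(np.float32)); print("lid",round(q["conf"],2),R,at(t,*R[0],.078).round(3))
save(w,"h.png",s=1.3)
E
```

```text
[0.41860351 0.26295052 0.3319886 ] [ 9.93133595e-01  1.16985345e-01  5.21769173e-05 -2.97773480e-04] 15.8333
([231, 87, 54, 85, 2795], [257.4, 128.8], [0.4695, 0.2735]) [-0.0037  0.0343]
([324, 119, 15, 15, 167], [331.0, 126.3], [0.7668, -0.2163]) [ 0.1729 -0.5108]
([410, 179, 16, 14, 164], [417.4, 185.9], [0.5131, -0.5668]) [-0.1546 -0.7935]
([429, 182, 16, 14, 169], [436.5, 189.0], [0.4997, -0.645]) [-0.1856 -0.8665]
([448, 186, 17, 13, 171], [456.0, 192.2], [0.4862, -0.7244]) [-0.217  -0.9407]
([408, 201, 15, 13, 160], [414.7, 207.3], [0.4245, -0.5518]) [-0.2374 -0.7585]
([427, 204, 16, 14, 165], [434.1, 210.6], [0.4106, -0.6306]) [-0.269 -0.832]
([446, 207, 16, 14, 176], [453.7, 213.8], [0.3969, -0.7102]) [-0.3007 -0.9063]
basin [[0.577, 0.098], [0.6, -0.075], [0.387, -0.106], [0.359, 0.065]] [ 0.48066517 -0.00412703]
0.175 -82.5
0.215 -171.8
0.173 99.1
0.22 8.6
lid 0.94 ((200.5000457763672, 260.00006103515625), (45.96194076538086, 44.547725677490234), 45.0) [0.214 0.327 0.078]
lid 0.81 ((346.1179504394531, 190.795166015625), (42.44995880126953, 45.866756439208984), 74.93151092529297) [ 0.496 -0.275  0.078]
lid 0.65 ((139.0, 235.50001525878906), (43.133514404296875, 47.37614822387695), 45.0) [0.314 0.581 0.078]
lid 0.46 ((216.3529510498047, 169.9117889404297), (9.216353416442871, 13.824529647827148), 75.96376037597656) [0.586 0.265 0.078]
```

View pics/h.png

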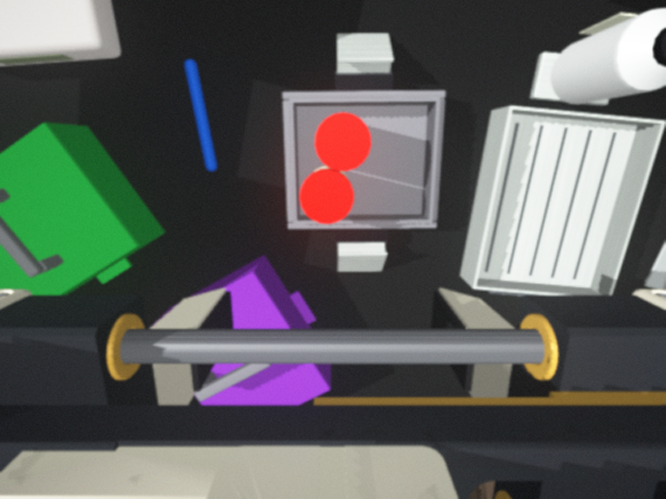

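Run:
```python
from h import *
w=imaging.camera("wrist")
J=[at(w,u/1.3,v/1.3,.094)[:2] for u,v in[(343,142),(327,196)]]
s=r.sense();e=s["ee_pos"];psi=np.degrees(2*np.arctan2(s["ee_rot"][1],s["ee_rot"][0]))
for j in J: print("jar",j.round(4),car(j),"rel tool",car(j,e[:2],psi))
for n,z,q in(("carrier",.044,[(283,92),(445,91),(437,228),(288,229)]),("basin",.05,[(505,106),(665,122),(611,296),(462,283)])):
    C=np.array([at(w,u/1.3,v/1.3,z)[:2] for u,v in q]);print(n,C.round(3).tolist(),C.mean(0).round(4))
    for i in range(4):
        d=C[(i+1)%4]-C[i]; print(np.hypot(*d).round(4),np.degrees(np.arctan2(d[1],d[0])).round(1))
print(e,psi)
```

```text
jar [0.4978 0.2669] [0.0223 0.0214] rel tool [ 0.0771 -0.0101]
jar [0.4409 0.2706] [-0.0322  0.0381] rel tool [0.0225 0.0063]
carrier [[0.535, 0.343], [0.577, 0.169], [0.427, 0.131], [0.385, 0.307]] [0.4811 0.2373]
0.179 -76.7
0.1543 -166.0
0.181 103.4
0.1545 13.3
basin [[0.576, 0.101], [0.6, -0.078], [0.394, -0.107], [0.368, 0.082]] [ 0.4844 -0.0006]
0.1808 -82.3
0.2085 -172.1
0.1902 97.8
0.2088 5.3
[0.42032471 0.25936388 0.33160071] 13.023539978995801
```

Caps at (343,142) and (327,196); the far jar has been nudged but both stand upright in the carrier. Basin corners at (505,106) to (611,296).

Call:
move_arm(hand=[1, 1, 1, 1, 1, 1, 1, 1, 1, 1, 1, 1], dp=[[0.02, 0.003, 0.04], [0.04, 0.006, 0.07], [0.06, 0.008, 0.1], [0.077, 0.01, 0.13], [0.077, 0.01, 0.16], [0.077, 0.01, 0.19], [0.077, 0.01, 0.21], [0.077, 0.01, 0.23], [0.077, 0.01, 0.25], [0.077, 0.01, 0.265], [0.077, 0.01, 0.265], [0.077, 0.01, 0.265]], turn=[0, 0, 0, 0, 0, 0, 0, 0, 0, 0, 0, 0])

```text
time_s: 17.03
ee_pos: [0.4972, 0.2672, 0.0662]
ee_rot: [0.994, 0.114, -0.001, 0.001]
ft_force: [0.6, 0.9, 1.4]
grip_width: 0.0917
grasp_force: 0.0
```

Call:
move_arm(hand=[0, 0, 0, 0, 0, 0, 0, 0, 0, 0, 0, 0], dp=[[0, 0, 0], [0, 0, 0], [0, 0, 0], [0, 0, 0], [0, 0, 0], [0, 0, 0], [0, 0, 0], [0, 0, 0], [0, 0, 0], [0, 0, -0.005], [0, 0, -0.02], [0, 0, -0.04]], turn=[0, 0, 0, 0, 0, 0, 0, 0, 0, 0, 0, 0])

```text
time_s: 18.03
ee_pos: [0.4958, 0.2674, 0.1053]
ee_rot: [0.993, 0.115, -0.002, 0.001]
ft_force: [0.4, -0.0, -1.6]
grip_width: 0.0575
grasp_force: 30.0
```

Call:
move_arm(hand=[0, 0, 0, 0, 0, 0, 0, 0, 0, 0, 0, 0], dp=[[0, 0, -0.03], [0, 0, -0.055], [-0.006, 0.02, -0.055], [-0.017, 0.056, -0.055], [-0.028, 0.092, -0.055], [-0.039, 0.128, -0.055], [-0.05, 0.164, -0.055], [-0.06, 0.198, -0.055], [-0.067, 0.22, -0.055], [-0.07, 0.228, -0.055], [-0.07, 0.228, -0.04], [-0.07, 0.228, -0.02]], turn=[0, 0, 0, 0, 0, 0, 0, 0, 0, 0, 0, 0])

```text
time_s: 19.03
ee_pos: [0.4818, 0.0302, 0.1273]
ee_rot: [0.994, 0.114, 0.002, 0.0]
ft_force: [0.5, -0.8, -2.2]
grip_width: 0.0577
grasp_force: 30.0
```

Call:
move_arm(hand=[0, 0, 0, 0, 0, 0, 1, 1, 1, 1, 1, 1], dp=[[0, 0, 0.015], [0, 0, 0.03], [0, 0, 0.04], [0, 0, 0.045], [0, 0, 0.046], [0, 0, 0.046], [0, 0, 0.046], [0, 0, 0.046], [0, 0, 0.046], [0, 0, 0.046], [0, 0, 0.046], [0, 0, 0.046]], turn=[0, 0, 0, 0, 0, 0, 0, 0, 0, 0, 0, 0])

```text
time_s: 20.03
ee_pos: [0.4809, 0.0307, 0.0806]
ee_rot: [0.993, 0.115, 0.0, 0.0]
ft_force: [0.6, -0.2, -0.0]
grip_width: 0.0902
grasp_force: 0.0
```

Call:
move_arm(hand=[1, 1, 1, 1, 1, 1, 1, 1, 1, 1, 1, 1], dp=[[0, 0, -0.03], [0, 0, -0.07], [0, 0, -0.11], [0, 0, -0.15], [0, -0.03, -0.18], [-0.037, -0.235, -0.21], [-0.037, -0.235, -0.21], [-0.037, -0.235, -0.21], [-0.037, -0.235, -0.21], [-0.037, -0.235, -0.21], [-0.037, -0.235, -0.21], [-0.037, -0.235, -0.21]], turn=[0, 0, 0, 0, 0, 0, 0, 0, 0, 0, 0, 0])

```text
time_s: 21.03
ee_pos: [0.3898, 0.2538, 0.291]
ee_rot: [0.993, 0.118, 0.0, -0.001]
ft_force: [0.7, 0.1, -0.6]
grip_width: 0.0921
grasp_force: 0.0
```

Run:
```python
from h import *
imaging.camera("wrist");w=imaging.camera("wrist"); s=r.sense();e=s["ee_pos"];psi=np.degrees(2*np.arctan2(s["ee_rot"][1],s["ee_rot"][0])); print(e,psi)
for x in red(w,.094,300): print(x,"rel",car(x[2],e[:2],psi))
t=imaging.camera("top")
for x in red(t,.1): print(x)
```

```text
[0.39149928 0.2502734  0.29010566] 13.156689924597488
([226, 102, 46, 48, 1723], [248.7, 125.6], [0.445, 0.2737]) rel [0.0574 0.0106]
([421, 120, 56, 48, 2054], [448.2, 142.9], [0.4807, 0.0327]) rel [ 0.0373 -0.2322]
([324, 119, 15, 15, 167], [331.0, 126.3], [0.7646, -0.215])
([410, 179, 16, 14, 164], [417.4, 185.9], [0.5121, -0.564])
([429, 182, 16, 14, 169], [436.5, 189.0], [0.4988, -0.6418])
([448, 186, 17, 13, 171], [456.0, 192.2], [0.4852, -0.7208])
([265, 188, 14, 14, 153], [271.4, 194.3], [0.4799, 0.0355])
([408, 201, 15, 13, 160], [414.7, 207.3], [0.4238, -0.549])
([427, 204, 16, 14, 168], [434.1, 210.5], [0.4104, -0.6276])
([446, 208, 16, 13, 179], [453.5, 213.9], [0.396, -0.7059])
```

Call:
move_arm(hand=[1, 1, 1, 1, 1, 1, 1, 1, 1, 1, 1, 1], dp=[[0.02, -0.003, 0.03], [0.04, -0.006, 0.06], [0.055, -0.01, 0.09], [0.055, -0.01, 0.12], [0.055, -0.01, 0.15], [0.055, -0.01, 0.17], [0.055, -0.01, 0.19], [0.055, -0.01, 0.21], [0.055, -0.01, 0.224], [0.055, -0.01, 0.224], [0.055, -0.01, 0.224], [0.055, -0.01, 0.224]], turn=[0, 0, 0, 0, 0, 0, 0, 0, 0, 0, 0, 0])

```text
time_s: 22.18
ee_pos: [0.4434, 0.2728, 0.067]
ee_rot: [0.993, 0.114, 0.0, 0.0]
ft_force: [1.1, -0.5, -0.1]
grip_width: 0.0917
grasp_force: 0.0
```

Call:
move_arm(hand=[0, 0, 0, 0, 0, 0, 0, 0, 0, 0, 0, 0], dp=[[0, 0, 0], [0, 0, 0], [0, 0, 0], [0, 0, 0], [0, 0, 0], [0, 0, 0], [0, 0, 0], [0, 0, 0], [0, 0, 0], [0, 0, -0.005], [0, 0, -0.02], [0, 0, -0.04]], turn=[0, 0, 0, 0, 0, 0, 0, 0, 0, 0, 0, 0])

```text
time_s: 23.18
ee_pos: [0.4413, 0.2726, 0.1057]
ee_rot: [0.993, 0.115, -0.002, 0.001]
ft_force: [-0.1, 0.5, -1.2]
grip_width: 0.057
grasp_force: 30.0
```

Call:
move_arm(hand=[0, 0, 0, 0, 0, 0, 0, 0, 0, 0, 0, 0], dp=[[0, 0, -0.03], [0, 0, -0.06], [0, 0, -0.09], [-0.006, 0.025, -0.09], [-0.016, 0.063, -0.09], [-0.027, 0.103, -0.09], [-0.037, 0.143, -0.09], [-0.047, 0.183, -0.09], [-0.058, 0.223, -0.09], [-0.068, 0.263, -0.09], [-0.077, 0.296, -0.09], [-0.079, 0.306, -0.09]], turn=[0, 0, 0, 0, 0, 0, 0, 0, 0, 0, 0, 0])

```text
time_s: 24.18
ee_pos: [0.4341, -0.0483, 0.1962]
ee_rot: [0.994, 0.111, -0.001, 0.001]
ft_force: [0.9, -0.1, -1.4]
grip_width: 0.0574
grasp_force: 30.0
```

Call:
move_arm(hand=[0, 0, 0, 0, 0, 0, 0, 0, 0, 1, 1, 1], dp=[[0, 0, 0], [0, 0, 0.02], [0, 0, 0.05], [0, 0, 0.075], [0, 0, 0.095], [0, 0, 0.11], [0, 0, 0.117], [0, 0, 0.118], [0, 0, 0.118], [0, 0, 0.118], [0, 0, 0.118], [0, 0, 0.118]], turn=[0, 0, 0, 0, 0, 0, 0, 0, 0, 0, 0, 0])

```text
time_s: 25.18
ee_pos: [0.4359, -0.0425, 0.0792]
ee_rot: [0.993, 0.115, 0.001, 0.0]
ft_force: [-0.4, 0.0, 0.1]
grip_width: 0.073
grasp_force: 0.0
```

Call:
move_arm(hand=[1, 1, 1, 1, 1, 1, 0, 0, 0, 0, 0, 0], dp=[[0, 0, 0], [0, 0, 0], [0, 0, -0.03], [0, 0, -0.07], [0, 0, -0.11], [0, 0, -0.15], [0, 0, -0.19], [0, 0, -0.23], [0.04, -0.01, -0.23], [0.08, -0.02, -0.23], [0.12, -0.025, -0.23], [0.12, -0.025, -0.23]], turn=[0, 0, 0, 0, 0, 0, 0, 0, 0, 0, 0, 0])

```text
time_s: 26.18
ee_pos: [0.5512, 0.0119, 0.3073]
ee_rot: [0.993, 0.116, 0.001, -0.002]
ft_force: [-1.5, -1.0, -0.1]
grip_width: 0.0559
grasp_force: 0.0
```

Run:
```python
from h import *
imaging.camera("wrist");w=imaging.camera("wrist"); s=r.sense();e=s["ee_pos"];psi=np.degrees(2*np.arctan2(s["ee_rot"][1],s["ee_rot"][0])); print(e,psi,px(w,[.637,.023,.182]))
for o in spotter.outline_of("pump_top",w)[:3]: print(o["conf"],o["box"])
for x in red(w,.105,300): print(x)
t=imaging.camera("top")
for o in spotter.outline_of("lid",t)[:4]:
    R=cv2.minAreaRect(np.argwhere(o["pixels"])[:,::-1].astype(np.float32)); print("lid",round(o["conf"],2),R,at(t,*R[0],.078).round(3))
save(w,"i1.png");save(t,"i2.png",(190,150,190,80),1.7)
A=cv2.imread("pics/i1.png");B=cv2.imread("pics/i2.png");B=np.pad(B,((0,0),(0,512-B.shape[1]),(0,0)))
cv2.imwrite("pics/i.png",np.vstack([A,B]))
```

```text
[0.54688365 0.00997888 0.3074645 ] 13.254600133327676 [266.00783733  94.05033484]
0.84 [250.9, 79.9, 35.2, 78.1]
0.65 [62.2, 70.6, 54.3, 35.6]
([456, 8, 56, 57, 2515], [485.0, 36.6], [0.758, -0.2034])
([208, 194, 41, 42, 1356], [228.1, 215.1], [0.4832, 0.0343])
([255, 234, 39, 19, 569], [273.8, 244.5], [0.4559, -0.0351])
lid 0.64 ((346.3568115234375, 191.06008911132812), (42.29337692260742, 46.72301483154297), 74.35775756835938) [ 0.494 -0.276  0.078]
lid 0.59 ((139.00001525878906, 235.50003051757812), (44.547725677490234, 48.790367126464844), 45.0) [0.314 0.581 0.078]
lid 0.56 ((201.13693237304688, 260.21405029296875), (45.774906158447266, 45.18616485595703), 47.38594055175781) [0.213 0.324 0.078]
```

View pics/i.png

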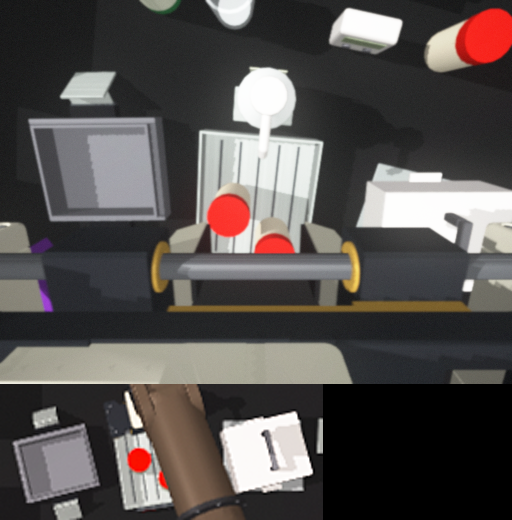

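Both jars stand in the basin (caps (228,215), (274,245)), the carrier is empty, and the pump disc is at (269,95). Next the pump.

Call:
move_arm(hand=[0, 0, 0, 0, 0, 0, 0, 0, 0, 0, 0, 0], dp=[[0.03, 0.004, 0], [0.06, 0.007, 0], [0.089, 0.011, 0.02], [0.089, 0.011, 0.05], [0.089, 0.011, 0.08], [0.089, 0.011, 0.1], [0.089, 0.011, 0.115], [0.089, 0.011, 0.123], [0.089, 0.011, 0.13], [0.089, 0.011, 0.136], [0.089, 0.011, 0.14], [0.089, 0.011, 0.142]], turn=[0, 0, 0, 0, 0, 0, 0, 0, 0, 0, 0, 0])

```text
time_s: 27.43
ee_pos: [0.6356, 0.0179, 0.1699]
ee_rot: [0.993, 0.114, 0.001, 0.001]
ft_force: [-16.4, -5.1, 38.8]
grip_width: 0.0005
grasp_force: 19.1
```

Call:
move_arm(hand=[0, 0, 0], dp=[[0, 0, 0.002], [0, 0, 0.002], [0, 0, 0.002]], turn=[0, 0, 0])

```text
time_s: 27.68
ee_pos: [0.6356, 0.0179, 0.1699]
ee_rot: [0.993, 0.114, 0.001, 0.001]
ft_force: [-17.4, -5.4, 38.5]
grip_width: 0.0004
grasp_force: 19.1
```

Call:
move_arm(hand=[0, 0, 0, 0, 0, 1, 1, 1, 1, 1, 1, 1], dp=[[0, 0, -0.02], [0, 0, -0.06], [0, 0, -0.1], [0, 0, -0.14], [-0.03, 0.028, -0.15], [-0.06, 0.055, -0.15], [-0.268, 0.243, -0.15], [-0.268, 0.243, -0.15], [-0.268, 0.243, -0.15], [-0.268, 0.243, -0.15], [-0.268, 0.243, -0.15], [-0.268, 0.243, -0.15]], turn=[0, 0, 0, 0, 0, 0, 0, 0, 0, 0, 0, 0])

```text
time_s: 28.68
ee_pos: [0.4461, -0.2555, 0.3157]
ee_rot: [0.993, 0.115, 0.001, 0.001]
ft_force: [1.4, -0.5, 0.5]
grip_width: 0.0423
grasp_force: 0.0
```

Call:
move_arm(hand=[1, 1, 1, 1], dp=[[-0.005, 0.005, 0], [-0.005, 0.005, 0], [-0.005, 0.005, 0], [-0.005, 0.005, 0]], turn=[0, 0, 0, 0])

```text
time_s: 29.02
ee_pos: [0.4445, -0.2588, 0.3151]
ee_rot: [0.993, 0.115, 0.001, 0.0]
ft_force: [0.2, 1.1, -0.2]
grip_width: 0.0694
grasp_force: 0.0
```

Run:
```python
from h import *
w=imaging.camera("wrist"); s=r.sense();e=s["ee_pos"];psi=np.degrees(2*np.arctan2(s["ee_rot"][1],s["ee_rot"][0])); print(e,psi,s["time_s"],px(w,[.5,-.2825,.118]),px(w,[.451,-.294,.118]),px(w,[.549,-.271,.118]))
for x in red(w,.105,100): print(x)
save(w,"j.png",s=1.4)
```

```text
[ 0.44460913 -0.25852011  0.31490627] 13.309914579105882 29.0667 [285.81008469 133.57515755] [284.66692978 174.42587041] [287.04453202  89.46210452]
([3, 63, 58, 50, 2249], [30.9, 87.9], [0.4814, 0.0288])
([65, 115, 51, 44, 1773], [89.8, 136.3], [0.4399, -0.0449])
([464, 152, 48, 43, 1714], [489.2, 172.6], [0.5119, -0.5541])
([430, 209, 48, 30, 779], [456.4, 221.9], [0.4385, -0.5405])
```

View pics/j.png

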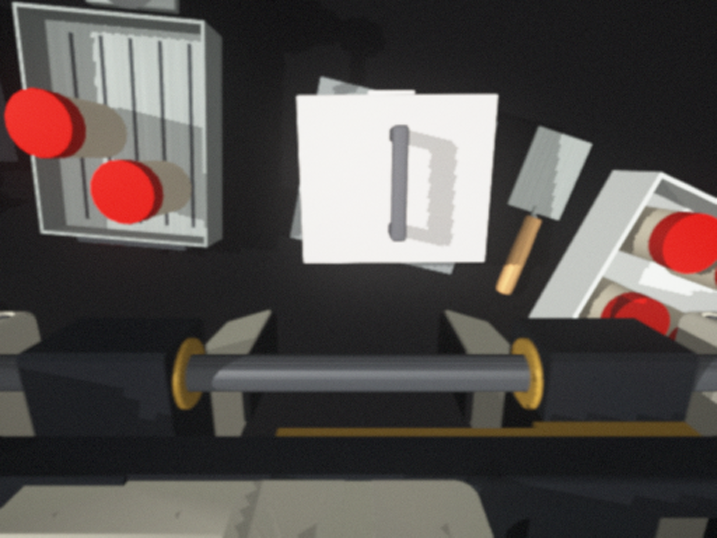

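Lid is unmoved on the mat (bar (400,126)–(399,240)). Jars stand upright, caps at (45,124) and (126,190). Regrasp the handle.

Call:
move_arm(hand=[1, 1, 1, 1, 1, 1, 1, 1, 1, 1, 1, 1], dp=[[0.015, 0.012, 0.02], [0.035, 0.026, 0.05], [0.05, 0.0365, 0.08], [0.05, 0.0365, 0.11], [0.05, 0.0365, 0.14], [0.05, 0.0365, 0.17], [0.05, 0.0365, 0.19], [0.05, 0.0365, 0.205], [0.05, 0.0365, 0.215], [0.05, 0.0365, 0.221], [0.05, 0.0365, 0.221], [0.05, 0.0365, 0.221]], turn=[0, 0, 0, 0, 0, 0, 0, 0, 0, 0, 0, 0])

```text
time_s: 30.07
ee_pos: [0.5013, -0.2838, 0.094]
ee_rot: [0.993, 0.115, 0.0, 0.0]
ft_force: [0.2, 0.1, 0.5]
grip_width: 0.0919
grasp_force: 0.0
```

Call:
move_arm(hand=[0, 0, 0, 0, 0, 0, 0, 0, 0, 0, 0, 0], dp=[[0, 0, 0], [0, 0, 0], [0, 0, 0], [0, 0, 0], [0, 0, 0], [0, 0, 0], [0, 0, 0], [0, 0, 0], [0, 0, 0], [0, 0, 0], [0, 0, 0], [0, 0, 0]], turn=[0, 0, 0, 0, 0, 0, 0, 0, 0, 0, 0, 0])

```text
time_s: 31.07
ee_pos: [0.5005, -0.2842, 0.0934]
ee_rot: [0.993, 0.115, -0.0, 0.0]
ft_force: [-0.5, -0.4, -0.3]
grip_width: 0.0167
grasp_force: 0.0
```

Call:
move_arm(hand=[0, 0, 0, 0, 0, 0, 0, 0, 0, 0, 0, 0], dp=[[0, 0, 0], [0, 0, 0], [0, 0, -0.01], [0, 0, -0.035], [0, 0, -0.065], [0, 0, -0.095], [0, 0, -0.125], [0, 0, -0.155], [0, 0, -0.185], [0, 0, -0.215], [0, 0, -0.225], [0, 0, -0.225]], turn=[0, 0, 0, 0, 0, 0, 0, 0, 0, 0, 0, 0])

```text
time_s: 32.07
ee_pos: [0.5017, -0.2844, 0.3215]
ee_rot: [0.993, 0.115, 0.002, 0.001]
ft_force: [0.4, -0.3, -3.7]
grip_width: 0.0133
grasp_force: 30.0
```

Call:
move_arm(hand=[0, 0, 0, 0, 0, 0, 0, 0, 0, 0, 0, 0], dp=[[0.003, -0.015, 0], [0.009, -0.045, 0], [0.017, -0.085, 0], [0.025, -0.125, 0], [0.033, -0.165, 0], [0.041, -0.205, 0], [0.048, -0.245, 0], [0.056, -0.285, 0], [0.064, -0.325, 0], [0.072, -0.365, 0], [0.08, -0.405, 0], [0.088, -0.445, 0]], turn=[0, 0, 0, 0, 0, 0, 0, 0, 0, 0, 0, 0])

```text
time_s: 33.07
ee_pos: [0.4829, 0.1707, 0.3163]
ee_rot: [0.993, 0.115, -0.002, 0.0]
ft_force: [1.0, -0.2, -3.4]
grip_width: 0.0141
grasp_force: 30.0
```

Call:
move_arm(hand=[0, 0, 0, 0, 0, 0, 0, 0, 0, 0], dp=[[0.007, -0.035, 0], [0.01, -0.06, 0], [0.012, -0.071, 0], [0.012, -0.071, 0.03], [0.012, -0.071, 0.06], [0.012, -0.071, 0.08], [0.012, -0.071, 0.095], [0.012, -0.071, 0.1], [0.012, -0.071, 0.1], [0.012, -0.071, 0.1]], turn=[0, 0, 0, 0, 0, 0, 0, 0, 0, 0])

```text
time_s: 33.9
ee_pos: [0.4801, 0.2408, 0.2182]
ee_rot: [0.993, 0.115, -0.0, 0.0]
ft_force: [-0.5, -0.5, -1.5]
grip_width: 0.0139
grasp_force: 30.0
```

Run:
```python
from h import *
for _ in range(3): s=r.sense();print(s["ee_pos"],np.degrees(2*np.arctan2(s["ee_rot"][1],s["ee_rot"][0])),s["grip_width"]); imaging.camera("wrist")
w=imaging.camera("wrist");b=imaging.camera("side")
save(w,"k1.png",(80,60,340,200),1.5);save(b,"k2.png",(150,150,150,150),2)
A=cv2.imread("pics/k1.png");B=cv2.imread("pics/k2.png")
cv2.imwrite("pics/k.png",np.hstack([A[:,:490],B]))
```

```text
[0.4800523  0.24084594 0.21820478] 13.171799306541363 0.013943628324763846
[0.48050558 0.24117811 0.21891757] 13.160430063511566 0.013721240452692829
[0.480738   0.24131499 0.21925224] 13.154826468722217 0.013718676531732619
```

View pics/k.png

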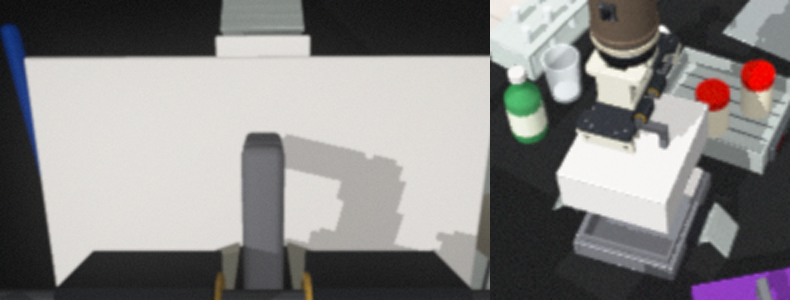

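Lid hangs square over the carrier (lug lined up with the far clip at crop (263,45)). Lowering.

Call:
move_arm(hand=[0, 0, 0, 0, 0, 0, 0, 0, 0, 0, 0, 0], dp=[[0.0005, 0, 0.02], [0.0005, 0, 0.04], [0.0005, 0, 0.055], [0.0005, 0, 0.065], [0.0005, 0, 0.073], [0.0005, 0, 0.078], [0.0005, 0, 0.083], [0.0005, 0, 0.087], [0.0005, 0, 0.091], [0.0005, 0, 0.094], [0.0005, 0, 0.095], [0.0005, 0, 0.095]], turn=[0, 0, 0, 0, 0, 0, 0, 0, 0, 0, 0, 0])

```text
time_s: 35.15
ee_pos: [0.4809, 0.2411, 0.1235]
ee_rot: [0.993, 0.115, 0.0, 0.0]
ft_force: [-0.1, 0.6, -3.2]
grip_width: 0.0139
grasp_force: 30.0
```

Call:
move_arm(hand=[0, 0, 0, 0, 1, 1, 1, 1, 1, 1, 1, 1], dp=[[0, 0, 0.001], [0, 0, 0.002], [0, 0, 0.002], [0, 0, 0.002], [0, 0, 0.002], [0, 0, 0.002], [0, 0, 0.002], [0, 0, 0.002], [0, 0, 0.002], [0, 0, 0.002], [0, 0, 0.002], [0, 0, 0.002]], turn=[0, 0, 0, 0, 0, 0, 0, 0, 0, 0, 0, 0])

```text
time_s: 36.15
ee_pos: [0.4809, 0.2411, 0.1213]
ee_rot: [0.993, 0.115, -0.0, -0.0]
ft_force: [0.1, 0.9, -0.8]
grip_width: 0.0623
grasp_force: 0.0
```

Call:
move_arm(hand=[1, 1, 1, 1, 1, 1, 1, 1, 1, 1, 1, 1], dp=[[0, 0, -0.01], [0, 0, -0.03], [0, 0, -0.07], [0, 0, -0.11], [0, 0, -0.15], [0, 0, -0.19], [0, 0, -0.23], [-0.04, 0, -0.23], [-0.09, 0, -0.23], [-0.09, 0, -0.23], [-0.09, 0, -0.23], [-0.09, 0, -0.23]], turn=[0, 0, 0, 0, 0, 0, 0, 0, 0, 0, 0, 0])

```text
time_s: 37.15
ee_pos: [0.3931, 0.2205, 0.3523]
ee_rot: [0.993, 0.115, 0.001, 0.0]
ft_force: [0.8, -0.2, 0.1]
grip_width: 0.0918
grasp_force: 0.0
```

Run:
```python
from h import *
s=r.sense();print(s["ee_pos"],s["time_s"]);imaging.camera("wrist")
w=imaging.camera("wrist");b=imaging.camera("side")
C=np.array([px(w,[.481+x*np.cos(.2315)-y*np.sin(.2315),.2412+x*np.sin(.2315)+y*np.cos(.2315),.108]) for x,y in[(.079,.092),(.079,-.092),(-.079,-.092),(-.079,.092)]]);print(C.round(0).tolist())
A=cv2.cvtColor(w["frame"],cv2.COLOR_RGB2BGR); cv2.polylines(A,[C.round().astype(int)],True,(0,0,255),1)
save(b,"l2.png",(150,150,150,150),2);B=cv2.imread("pics/l2.png")
cv2.imwrite("pics/l.png",np.hstack([A[40:340,60:460],B]))
```

```text
[0.39311759 0.22045751 0.35229928] 37.15
[[182.0, 34.0], [329.0, 33.0], [322.0, 159.0], [190.0, 159.0]]
```

View pics/l.png

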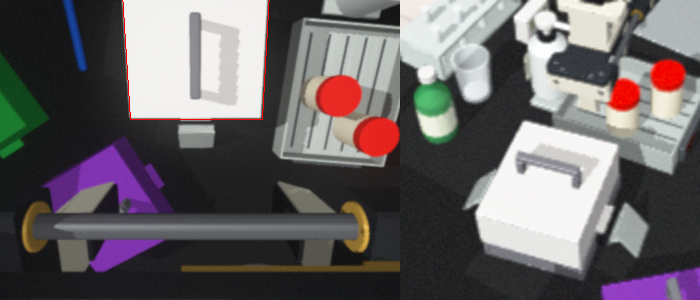

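The lid's top matches the outline expected when it is fully home. Both clips are open, both jars stand in the basin, and the arm is clear.

```bash
python3 -c "
from h import *
print(workorder.job_done())"
```

```text
the job is handed in; nothing more can be done
None
```

I handed the job in at about 37 s, every step done in order: both clips open, both jars upright in the basin, pump pressed and released, lid back home on the carrier; the hand-in returned no verdict.

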